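# Set the lip rail to a tank cover and hold the cover up for tacking

## Task

Get the tank ready for tack welding: with its red inspection cover still shut, lay the bright square tube on the tank top flush along the cover's free edge, its ends even with the cover's corners, and let go of it. Then raise the cover and hold it open at 45 degrees so the welder can reach the joint behind the tube; finish while still holding it there, because the cover falls shut by itself. The tube must stay flush where you laid it, and the flat bar, spray can and welding magnet on the bench are to be left alone.

Things in the scene. Friction and masses are not known exactly. Their poses are not given: they have to be found in the camera images.
- tank: dark steel tank, 300 (x) by 260 (y) by 80 mm high, fixed. Origin at the centre of its underside; +x points from the cover's hinge to its free edge (roughly away from the robot), z up. Shut, the red cover lies on the tank's flat top at x = -100 (hinge) to +80 mm (free edge), y = -80 to +80 mm, its top face 84 mm above the bench. From there to x = +150 mm the tank top is bare: the tube's place
- hinge_line (a point): middle of the cover's hinge axis, which runs along the tank's y axis, 86 mm above the bench, at x = -100 mm in the tank's frame
- cover (a joint): opening angle of the red cover (plate 180 by 160 by 4 mm, 0.7 to 0.95 kg with its handle) about the hinge axis, rad: 0 shut, grows as the free edge rises, 0.785 = 45 degrees; free hinge, the cover falls shut
- cover_handle (a point): middle of the cover's handle, a round bar 12 mm thick and 104 mm long, parallel to the hinge axis, on a post at each end. Its centre line is 45 mm above the cover's top face and 110 mm from the hinge axis along the cover (70 mm short of the free edge; shut, 129 mm above the bench and 43 mm above the hinge axis). Turns with the cover
- cover_edge (a point): middle of the cover's straight free edge, on its top face, 180 mm from the hinge axis; moves with the cover. The tube, laid right, has its centre 12.5 mm beyond the shut cover's edge (tank x = +92.5, y = 0 mm), 92.5 mm above the bench, its length along the tank's y axis
- rail_mid (a point): centre (half-way up) of the bright square steel tube, 25 by 25 mm and 160 mm long, 0.2 to 0.33 kg, loose, lying on the bench at the start; its length runs along its own y axis
- offcut: dark flat steel bar lying on the bench, 40 by 200 by 8 mm, length along its own y axis, origin at the centre of its underside; leave alone
- can: yellow spray can standing on the bench, 64 mm across, 190 mm high, origin at the centre of its underside; leave alone
- magnet: red welding magnet (flat arrow-shaped holding square) lying on the bench, about 95 by 95 by 16 mm, origin at the centre of its underside; leave alone

How it is judged (in metres and radians):
On the way:
1. the tube lies on the deck flush along the free edge of the shut cover (gap up to 3 mm, parallel within 2 degrees, ends even within 12 mm) and has been let go (x of rail_mid in the frame of tank between 0.0905 and 0.0955 m and y of rail_mid in the frame of tank between -0.012 and 0.012 m and z of rail_mid in the frame of tank between 0.0895 and 0.0955 m and angle between the y axis of rail_mid and the y axis of tank, either way round below 0.035 rad and contact force between each of the fingers, the arm and rail below 0.1 N and value of joint cover below 0.03 rad), for 0.3 s.
At the end, for the whole second after the job is handed in: The gripper is holding the cover still at 45 degrees (40 to 50), only the fingers carrying it; the tube lies untouched on the deck within 3 mm of the shut cover's free edge line, parallel within 2 degrees, ends even with the cover's corners within 12 mm (value of joint cover between 0.698 and 0.873 rad and velocity of joint cover between -0.05 and 0.05 rad/s and contact force between the fingers and cover above 1 N and contact force between each of rail, offcut, can, magnet and cover below 0.1 N and x of rail_mid in the frame of tank between 0.0905 and 0.0955 m and y of rail_mid in the frame of tank between -0.012 and 0.012 m and z of rail_mid in the frame of tank between 0.0895 and 0.0955 m and angle between the y axis of rail_mid and the y axis of tank, either way round below 0.035 rad and contact force between each of the fingers, the arm and rail below 0.1 N); the arm keeps its last pose, push and grip.
It fails at once if the flat bar, the spray can or the welding magnet was moved by more than 20 mm, or the can tipped over (distance of any of offcut, can, magnet from where it was at the start of the episode above 0.02 m or angle between can's own z axis and vertical above 0.3 rad).
It also fails if it takes over 69 s, if anything falls off the work surface, if the arm or the gripper's body presses on something with over 40 N, if the wrist force passes 120 N, or if a joint passes its speed limit or range.

## Robot

A 6-joint arm with a two-finger parallel gripper is mounted at the origin on the work surface. World frame = base frame: x ahead of the robot, y to its left, z up, the work surface at z = 0. Lengths are in mm, angles in rad, forces in N, time in s.
With the tool pointing down it reaches from about 325 to 925 mm from the base axis. Payload 3.1 kg.
Tool frame: the origin (TCP) lies between the finger pads; the fingertips stand 22 mm ahead of it and the grasp point (between the pads) lies 3 mm ahead of it (r.tcp_to_tips is the distance from the TCP to the fingertips, in mm); z points along the fingers, y is the line along which they close (so a half turn about z gives the same grasp; the last joint's range is limited). The gripper opens to 85 mm and grips with 20 to 120 N. Pads are 22 mm wide; open, the fingers measure 114 mm over their backs; the gripper's body (76 mm by 85 mm) begins 54 mm behind the grasp point. The pads swing forward as they close: fully open they stand 13 mm farther back than shut.
Start: joints at [-1.249, 0.217, 1.613, -0, 1.311, -0.112], TCP at [262.723, -567.112, 213.5] pointing down, gripper open.
Joint ranges: [-2.75, 2.75], [-0.78, 2.1], [0.31, 2.55], [-1.13, 4.27], [0.13, 2.63], [-2.58, 2.58]. Speed limits (rad/s): [2.79, 2.79, 3.14, 3.14, 3.14, 3.14].

## Interface

Orientations are given as a unit quaternion [w, x, y, z].
In Python, from plant import r gives the robot as it stands. The module is installed in compiled form; this text tells all that it offers. Calls block until the motion is done:
- r.move_to(position, orientation): joint-space move of the TCP to a pose.
- r.move_straight(position, attitude=None, max_speed=150, threshold=None): straight line of the TCP; attitude=None keeps the orientation; max_speed is the mean speed in mm/s. With threshold (N) it stops when the force on the tool has changed by that much, and returns True; else False.
- r.move_joints(angles): joint-space move.
- r.gripper_to(opening, newtons=None): opening from 0.0 (shut) to 1.0 (fully open); newtons is the grip in N (None keeps the last); returns when the fingers have stopped.
- r.sleep(seconds).
- r.solve_ik(position, orientation): joint angles nearest the present ones, or None.
- r.read_camera(name): name is "scene" or "top" or "wrist"; returns (picture, depth): 400x640x3 uint8, red, green, blue; 400x640 float32, mm along the optical axis (not along the pixel's ray), 0 where there is no reading.
- r.camera_model(name): a dict with "fx", "fy", "cx", "cy" (pixels), "extrinsics" (4x4, takes a point from world to camera coordinates). Camera axes: x right, y up, looking along -z (the intrinsics and any distortion apply to the point x, -y, -z); pixel columns grow to the right and rows downward; lengths in mm; the calibration is good to about 2 mm. A picture is of the moment at which its call begins: read the wrist's pose just before it. camera_model takes no time and is no camera call; for the wrist camera it gives the pose at the moment of the call.
A pose or a line that the arm cannot do raises r.PlanningError and nothing moves.
- r.sign_off(): hands the job in; it is judged then, once.
Readings, each from a call of its own:
- r.get_t(): time.
- r.get_joint_positions(): joint angles.
- r.get_qd(): joint speeds.
- r.get_tau(): joint torques, N m.
- r.get_eef_pos(): TCP position.
- r.get_ee_rot(): TCP orientation.
- r.get_contact_force(): force on the tool from outside, world axes, zero at the start.
- r.get_ft_torque(): the same for the moment, N m.
- r.get_width(): opening from 0.0 (shut) to 1.0 (fully open).
- r.get_grasp_force(): force on a finger pad.
Only numpy, scipy, OpenCV 4.12 (cv2) and the standard library are available. Lean on these libraries where they do the work, as an engineer would, in place of code of your own. Each camera call takes 0.05 s, during which the arm holds its last target. There are 200 camera calls.

## Working session

There is one attempt and no reset: what is moved stays moved. The work goes in short steps, each a Python script; the robot and the scene stay as the last script left them, time stands still between calls to the robot, and variables do not carry over. Pictures are saved under pics/ and viewed, at most 10 in all, crops included, and the job is handed in when it is done.

```bash
mkdir -p pics
cat > h.py <<'E'
from plant import r
import numpy as np, cv2
from scipy.spatial.transform import Rotation as R
def snap(n,f):
    m=r.camera_model(n); p,d=r.read_camera(n); cv2.imwrite('pics/%s.png'%f,p[:,:,::-1]); np.savez('pics/%s.npz'%f,p=p,d=d,**{k:m[k] for k in('fx','fy','cx','cy','extrinsics')})
    return m
def cloud(f):
    z=np.load('pics/%s.npz'%f); d=z['d']; v,u=np.mgrid[:d.shape[0],:d.shape[1]]
    c=np.stack([(u-z['cx'])/z['fx']*d,-(v-z['cy'])/z['fy']*d,-d,np.ones_like(d)],-1)
    w=c@np.linalg.inv(z['extrinsics']).T; w=w[...,:3]; w[d==0]=np.nan
    return z['p'],w
def ray(f,u,v,h):
    z=np.load('pics/%s.npz'%f); E=np.linalg.inv(z['extrinsics'])
    o=E[:3,3]; dr=E[:3,:3]@np.array([(u-z['cx'])/z['fx'],-(v-z['cy'])/z['fy'],-1]); return o+dr*(h-o[2])/dr[2]
def quat(Rm): x,y,z,w=R.from_matrix(Rm).as_quat(); return [w,x,y,z]
def down(yaw): # tool y (closing) at world angle yaw
    y=np.array([np.cos(yaw),np.sin(yaw),0]); z=np.array([0,0,-1.]); return quat(np.c_[np.cross(y,z),y,z])
E
python3 - <<'E'
from h import *
for n in('top','scene'):
    m=snap(n,n+'1'); print({k:np.round(v,2).tolist() for k,v in m.items()})
print(r.get_t(), r.get_ee_rot(), r.get_eef_pos())
E
```

```text
{'fx': 376.75, 'fy': 376.75, 'cx': 320.75, 'cy': 200.98, 'extrinsics': [[-0.02, -1.0, 0.01, 10.79], [0.99, -0.02, 0.1, -580.02], [-0.1, 0.01, 1.0, -960.2], [0.0, 0.0, 0.0, 1.0]]}
{'fx': 373.67, 'fy': 373.67, 'cx': 318.75, 'cy': 198.03, 'extrinsics': [[-0.59, 0.81, 0.02, 331.57], [-0.57, -0.43, 0.7, 212.36], [0.57, 0.4, 0.71, -1398.34], [0.0, 0.0, 0.0, 1.0]]}
0.1 [-1.13246757e-03  9.76566570e-01  2.15212537e-01 -1.22964222e-04] [ 262.45189315 -566.33808951  212.25431304]
```

View pics/top1.png

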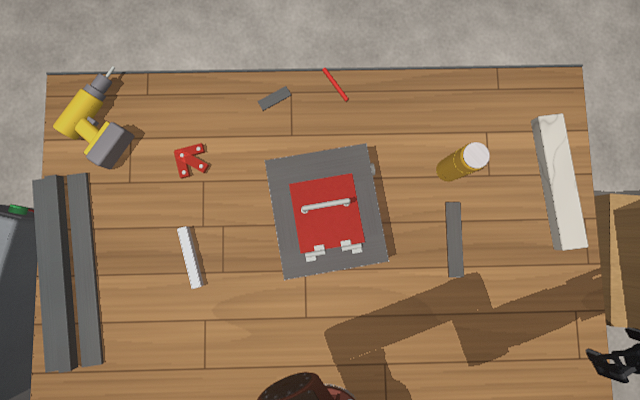

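View pics/scene1.png

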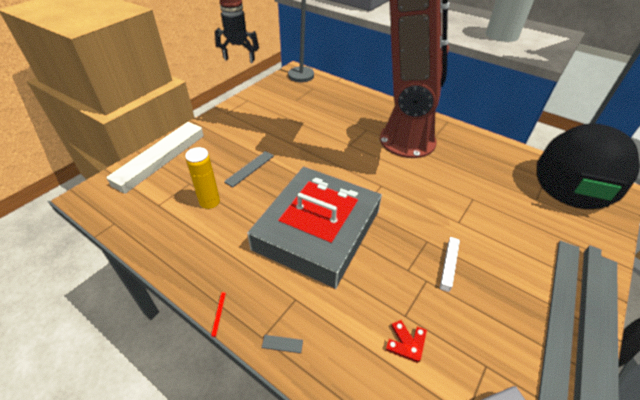

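The top view shows the tank around (327,210), with the hinge at the lower edge near (330,252) and the handle near (327,206). The tube is at (190,257), the magnet at (190,160), the can at (470,160) and the flat bar at (454,240). Next I'll fit rectangles to the depth cloud.

```bash
cat >> h.py <<'E'
def rect(xy): 
    b=cv2.minAreaRect(xy.astype(np.float32)); return b,np.round(cv2.boxPoints(b),1).tolist()
E
python3 - <<'E'
from h import *
for f,(tb,tk) in {'top1':((165,215,220,295),(255,395,135,285))}.items():
    p,w=cloud(f)
    s=w[tb[2]:tb[3],tb[0]:tb[1]].reshape(-1,3); c=p[tb[2]:tb[3],tb[0]:tb[1]].reshape(-1,3)
    print('bench z',np.nanmedian(w[300:330,220:300,2]))
    q=s[(c.min(1)>170)]; print('tube',len(q),np.nanmedian(q[:,2]),np.nanpercentile(q[:,2],[5,95]),rect(q[np.isfinite(q[:,0]),:2]))
    q=s[(s[:,2]>17)&(s[:,2]<33)]; print('tube z',rect(q[:,:2]))
    s=w[tk[2]:tk[3],tk[0]:tk[1]].reshape(-1,3); c=p[tk[2]:tk[3],tk[0]:tk[1]].reshape(-1,3).astype(int)
    q=s[(s[:,2]>70)&(s[:,2]<92)]; print('tank',np.median(q[:,2]),rect(q[:,:2]))
    k=(c[:,0]>120)&(c[:,1]<70)&(s[:,2]<95); print('cover',np.median(s[k,2]),rect(s[k,:2]))
    k=(s[:,2]>118); print('handle',np.median(s[k,2]),rect(s[k,:2]))
E
```

```text
bench z 0.40555495901298855
tube 589 25.474921630343886 [22.62178013 28.41730319] (((441.3018798828125, 344.0899658203125), (162.12803649902344, 27.56034278869629), 13.201098442077637), [[359.20001220703125, 339.0], [365.5, 312.20001220703125], [523.4000244140625, 349.20001220703125], [517.0999755859375, 376.0]])
tube z (((443.1865539550781, 343.59442138671875), (159.5154571533203, 26.300199508666992), 14.411754608154297), [[362.70001220703125, 336.5], [369.20001220703125, 311.0], [523.7000122070312, 350.70001220703125], [517.2000122070312, 376.20001220703125]])
tank 81.57876565620899 (((554.3660888671875, -12.01654052734375), (302.43170166015625, 262.864013671875), 8.638896942138672), [[385.1000061035156, 95.19999694824219], [424.6000061035156, -164.6999969482422], [723.5999755859375, -119.19999694824219], [684.0999755859375, 140.60000610351562]])
cover 84.40585338678994 (((546.1375122070312, -14.513145446777344), (172.99609375, 160.2806854248047), 8.720367431640625), [[448.5, 51.599998474121094], [472.79998779296875, -106.80000305175781], [643.7999877929688, -80.5999984741211], [619.5, 77.80000305175781]])
handle 134.23799210823415 (((563.7027587890625, -9.942649841308594), (12.182329177856445, 114.54561614990234), 8.668770790100098), [[549.0, 45.79999923706055], [566.2999877929688, -67.5], [578.4000244140625, -65.5999984741211], [561.0999755859375, 47.599998474121094]])
```

Run:
```python
import cv2
a=cv2.imread('pics/top1.png'); b=a[135:300,160:400]
cv2.imwrite('pics/c1.png',cv2.resize(b,None,fx=3.3,fy=3.3,interpolation=cv2.INTER_CUBIC))
```

```text
(no output)
```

View pics/c1.png

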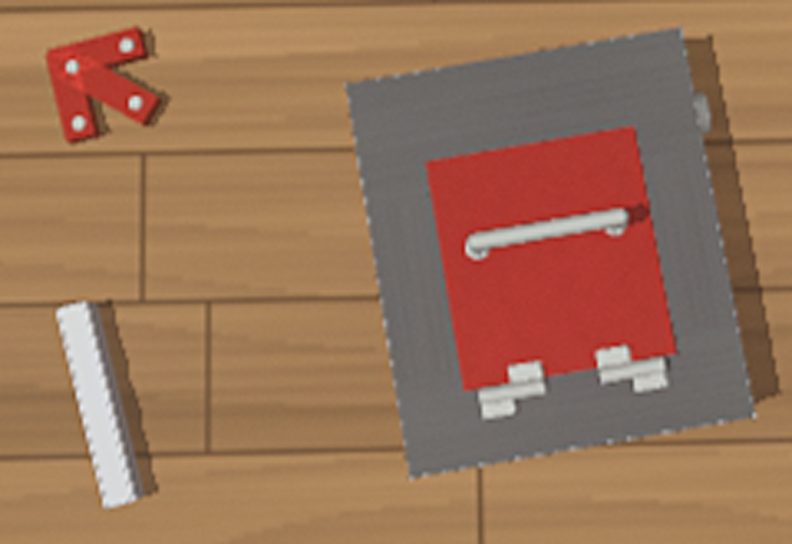

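The sizes and heights agree with what was given. The tank is at (554.4, -12.0) with yaw 8.65°, and the handle is 0.8 mm from where that predicts. The tube is at about (442.5, 343.8) with yaw about 14°. I'll hover above the tube and look from close by.

Run:
```python
from h import *
print(r.get_width(), r.tcp_to_tips)
r.move_to([480,0,330],down(np.radians(50)))
r.move_to([442,344,190],down(np.radians(103.8)))
r.sleep(0.3)
m=snap('wrist','w1'); print(r.get_t(),r.get_eef_pos(),r.get_joint_positions())
p,w=cloud('w1'); c=p.min(2)
k=(w[...,2]>17)&(w[...,2]<33)&(np.hypot(w[...,0]-442,w[...,1]-344)<105)
print(k.sum(),np.median(w[k,2]),rect(w[k][:,:2]))
k=k&(c>150); print(k.sum(),rect(w[k][:,:2]))
```

```text
1.0027256407963379 22.0
4.05 [442.50692535 343.54621038 190.39128984] [ 5.34908121e-01  1.00547759e-01  1.79063370e+00 -4.93565088e-05
  1.24974037e+00 -1.27559892e+00]
2879 24.703590034745275 (((441.50836181640625, 343.45587158203125), (160.37413024902344, 24.876262664794922), 14.65949821472168), [[360.79998779296875, 335.20001220703125], [367.1000061035156, 311.1000061035156], [522.2000122070312, 351.70001220703125], [515.9000244140625, 375.79998779296875]])
2879 (((441.50836181640625, 343.45587158203125), (160.37413024902344, 24.876262664794922), 14.65949821472168), [[360.79998779296875, 335.20001220703125], [367.1000061035156, 311.1000061035156], [522.2000122070312, 351.70001220703125], [515.9000244140625, 375.79998779296875]])
```

View pics/w1.png

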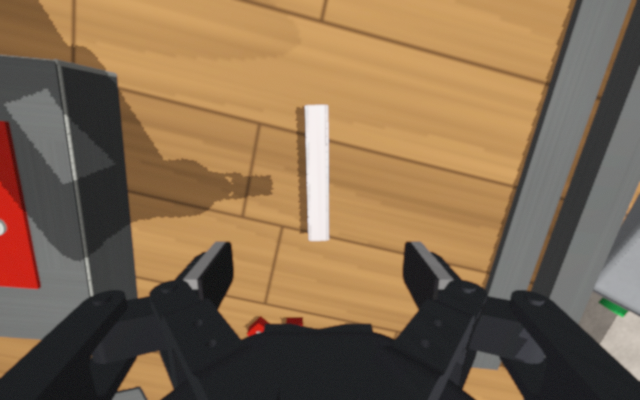

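The tube lies straight between the fingers, spanning pixels (317,104) to (318,240), and measures 160 × 25 mm, as it should. I'll grasp it, lift, and look above the tank.

```bash
cat >> h.py <<'E'
TH=np.radians(8.65); T0=np.array([554.4,-12.0,0])
def tk(x,y,z,T0=T0,th=TH): c,s=np.cos(th),np.sin(th); return [T0[0]+c*x-s*y,T0[1]+s*x+c*y,z]
E
python3 - <<'E'
from h import *
q=down(np.radians(104.66))
r.move_to([441.5,343.5,70],q)
print(r.move_straight([441.5,343.5,30],q,80,threshold=15))
r.gripper_to(0.0,60); print(r.get_width()*85,r.get_grasp_force(),r.get_eef_pos())
r.move_straight([441.5,343.5,190])
r.move_to(tk(96,0,190),down(TH)); r.sleep(0.3)
snap('wrist','w2'); print(r.get_t(),r.get_eef_pos(),r.get_joint_positions(),r.get_contact_force(),r.get_width()*85)
p,w=cloud('w2'); c=p.astype(int)
k=(c[...,0]>120)&(c[...,1]<70)&(abs(w[...,2]-84)<8); print('cover',k.sum(),np.median(w[k,2]),rect(w[k][:,:2]))
k=(abs(w[...,2]-80)<9)&~k; print('deck',k.sum(),rect(w[k][:,:2]))
k=(c.min(2)>140)&(w[...,2]>150)&(w[...,2]<200); print('tube',k.sum(),np.median(w[k,2]),rect(w[k][:,:2]))
E
```

```text
False
0.01846877718055029 0.0 [441.49654997 343.46498507  29.98835544]
9.0667 [649.24013858   3.13517907 190.11662093] [-1.03224669e-01  2.86445386e-01  1.57367912e+00  5.54790304e-05
  1.28133419e+00 -2.55290525e-01] [-0.0942896   0.95063842  1.01221348] -0.018012313120621487
cover 24258 83.68543936966776 (((545.4190673828125, -13.821846008300781), (173.76795959472656, 158.34353637695312), 8.847835540771484), [[447.3999938964844, 51.0], [471.70001220703125, -105.4000015258789], [643.4000244140625, -78.69999694824219], [619.0999755859375, 77.80000305175781]])
deck 44902 (((551.794677734375, -12.290451049804688), (302.8263244628906, 262.3290710449219), 8.752266883850098), [[382.20001220703125, 94.30000305175781], [422.1000061035156, -165.0], [721.4000244140625, -118.9000015258789], [681.5, 140.39999389648438]])
tube 0 nan (((0.0, 0.0), (0.0, 0.0), 0.0), [[0.0, 0.0], [0.0, 0.0], [0.0, 0.0], [0.0, 0.0]])
  return _methods._mean(a, axis=axis, dtype=dtype,
  ret = ret.dtype.type(ret / rcount)
```

View pics/w2.png

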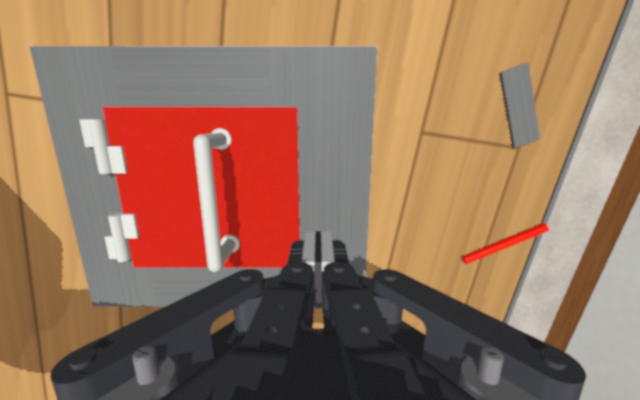

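The grasp missed: the fingers are shut and empty at (318,250), while the cover and deck are where expected. I'll find the tube again.

Run:
```python
from h import *
snap('top','top2')
p,w=cloud('top2'); s=w[200:310,150:240]; c=p[200:310,150:240].min(2)
k=(c>150)&(s[...,2]<45)&(s[...,2]>10); print(k.sum(),np.median(s[k,2]),rect(s[k][:,:2]))
a=p[135:300,130:400,::-1]; cv2.imwrite('pics/c2.png',cv2.resize(a,None,fx=2.9,fy=2.9,interpolation=cv2.INTER_CUBIC))
```

```text
636 25.456450246314603 (((442.9597473144531, 343.2889709472656), (158.9335174560547, 26.265527725219727), 14.692749977111816), [[362.79998779296875, 335.79998779296875], [369.3999938964844, 310.3999938964844], [523.2000122070312, 350.70001220703125], [516.5, 376.1000061035156]])
```

View pics/c2.png

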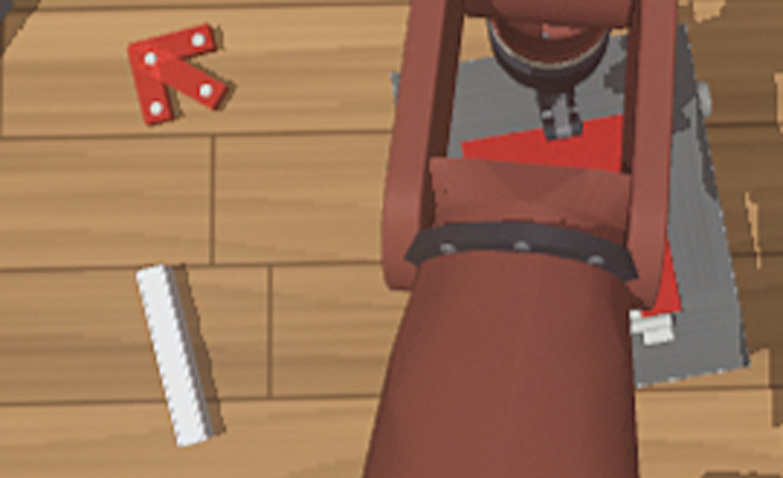

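The tube hasn't moved at all (442.9, 343.3), so the fingers must have closed above it. I'll measure where the fingertips really are in w2 (shut) and w1 (open).

Run:
```python
from h import *
for f,tcp,yaw,box in(('w2',[649.24,3.135,190.12],TH,(228,400,280,350)),('w1',[442.5,343.5,190.4],np.radians(103.8),(235,330,170,240)),('w1',[442.5,343.5,190.4],np.radians(103.8),(235,330,400,470))):
    p,w=cloud(f); d=w[box[0]:box[1],box[2]:box[3]].reshape(-1,3)-tcp
    d=d[np.isfinite(d[:,0])&(d[:,2]>-60)]
    y=d[:,:2]@[np.cos(yaw),np.sin(yaw)]; x=d[:,:2]@[np.sin(yaw),-np.cos(yaw)]
    print(f,len(d),'zmin/pct',np.percentile(d[:,2],[0,1,5,20,50]).round(1),'lateral y',np.percentile(y,[1,50,99]).round(1),'x',np.percentile(x,[1,50,99]).round(1))
    z=np.load('pics/%s.npz'%f); 
E=np.load('pics/w2.npz')['extrinsics']; print(np.linalg.inv(E).round(3), r.get_eef_pos(),r.get_joint_positions())
```

```text
w2 10853 zmin/pct [20.4 25.6 35.3 62.4 93.9] lateral y [-11.9  -0.1  12.3] x [-20.4 -12.5   6.5]
w1 4296 zmin/pct [29.8 32.9 37.8 49.1 68.1] lateral y [-54.7 -41.8 -22.6] x [-16.9 -10.3  10.7]
w1 4493 zmin/pct [30.6 32.9 38.1 50.  68.8] lateral y [24.4 43.5 56.3] x [-16.8 -10.3  10.8]
[[ 9.88000e-01 -1.47000e-01 -4.10000e-02  6.39544e+02]
 [ 1.53000e-01  9.53000e-01  2.63000e-01  7.09280e+01]
 [ 0.00000e+00 -2.66000e-01  9.64000e-01  3.50244e+02]
 [ 0.00000e+00  0.00000e+00  0.00000e+00  1.00000e+00]] [649.27579061   2.94776823 190.1241    ] [-1.03486345e-01  2.86479101e-01  1.57362257e+00  1.07173228e-05
  1.28130490e+00 -2.55286446e-01]
```

Run:
```python
from h import *
z=np.load('pics/w2.npz'); E=z['extrinsics']; print(z['fx'],z['cx'],z['cy'],z['d'][225:300:6,318].round(0))
for dz in(30,20,0,-10,-22,-30):
    for x in (-11,11):
        c=E@np.array([649.24+x*np.sin(TH),3.135-x*np.cos(TH),190.1+dz,1]); print(dz,x,'px',(z['cx']+z['fx']*c[0]/-c[2]).round(),(z['cy']-z['fy']*c[1]/-c[2]).round(),'depth',-c[2].round())
p,w=cloud('w2'); print(w[225:300:6,318].round(0).tolist())
q=down(np.radians(104.66))
r.move_to([441.5,343.5,110],q)
P=np.array([441.5,343.5]);
hit=r.move_straight([*P,15],q,40,threshold=4); print('tube top touch',hit,r.get_eef_pos(),r.get_contact_force(),r.get_t())
r.move_straight([*P,r.get_eef_pos()[2]+15],q)
```

```text
283.8983355859028 317.71212998723695 197.41356803635085 [288. 147. 140. 134. 128. 122. 117. 116. 118. 119. 118. 121. 121.]
30 -11 px 316.0 239.0 depth 141.0
30 11 px 316.0 279.0 depth 147.0
20 -11 px 316.0 232.0 depth 150.0
20 11 px 316.0 269.0 depth 156.0
0 -11 px 316.0 219.0 depth 170.0
0 11 px 316.0 253.0 depth 176.0
-10 -11 px 316.0 214.0 depth 179.0
-10 11 px 316.0 246.0 depth 185.0
-22 -11 px 316.0 208.0 depth 191.0
-22 11 px 316.0 238.0 depth 197.0
-30 -11 px 317.0 204.0 depth 199.0
-30 11 px 317.0 234.0 depth 204.0
[[656.0, -31.0, 80.0], [648.0, 16.0, 213.0], [648.0, 15.0, 220.0], [648.0, 15.0, 226.0], [648.0, 15.0, 233.0], [648.0, 16.0, 240.0], [648.0, 15.0, 244.0], [649.0, 13.0, 246.0], [649.0, 10.0, 245.0], [650.0, 7.0, 245.0], [650.0, 5.0, 246.0], [650.0, 1.0, 245.0], [651.0, -1.0, 245.0]]
tube top touch False [441.61961698 343.58458932  15.17333528] [ 0.26288497  0.17905696 -0.07893521] 13.15
```

The depth data and the touch probe agree: the real fingertips sit about 20 mm behind the TCP, not 22 mm ahead of it. I'll keep probing down to get the exact offset.

Run:
```python
from h import *
q=down(np.radians(104.66)); P=[441.5,343.5]
f0=r.get_contact_force(); hit=r.move_straight([*P,-12],q,25,threshold=4); z=r.get_eef_pos(); print('touch',hit,z,r.get_contact_force()-f0,r.get_t(),r.get_width())
r.move_straight([*P,z[2]+20],q)
```

```text
touch True [441.45239219 343.48015611   7.30986497] [-0.97168542 -1.14752172  4.70263078] 14.375 0.004527284041356427
```

The touch on the tube's top (z = 25) came at TCP z = 7.3, so the real tips are about 18 mm behind the TCP. The tool frame is about 40 mm too long along its axis. I'll build that correction into a helper, then grasp again.

```bash
cat >> h.py <<'E'
LEN=40.0  # true tool is 40 mm shorter than the reported TCP: real tips = TCP-18 along tool z
E
python3 - <<'E'
from h import *
q=down(np.radians(104.66)); P=[441.8,343.4]
r.move_straight([*P,40],q); r.gripper_to(1.0)
f0=r.get_contact_force()
print(r.move_straight([*P,-11],q,60,threshold=12),r.get_eef_pos(),r.get_contact_force()-f0)
r.gripper_to(0.0,60); print(r.get_width()*85,r.get_grasp_force(),r.get_eef_pos())
if r.get_width()*85>15:
    r.move_straight([*P,150],q)
    r.move_to(tk(96,0,150),down(TH)); r.sleep(0.3)
    snap('wrist','w3'); print(r.get_t(),r.get_eef_pos(),r.get_contact_force()-f0,r.get_width()*85,r.get_grasp_force())
    p,w=cloud('w3'); c=p.astype(int)
    k=(c[...,0]>120)&(c[...,1]<70)&(abs(w[...,2]-84)<8); print('cover',k.sum(),np.median(w[k,2]),rect(w[k][:,:2]))
    k=(abs(w[...,2]-80)<6)&~k; print('deck',k.sum(),rect(w[k][:,:2]))
E
```

```text
False [442.23244662 343.65136829 -10.63112043] [ 0.38498254 -1.2397832   0.11027969]
23.696775917065505 60.75060725212097 [442.26494438 343.66261174 -10.54055281]
20.3417 [649.24822832   3.14860399 150.12894605] [ 1.19750448 -0.79337445 -2.43275876] 23.548001347386688 60.125895738601685
cover 29935 83.68189520855049 (((541.775146484375, -16.086715698242188), (173.23834228515625, 163.3126983642578), 8.703804016113281), [[443.79998779296875, 51.5], [468.5, -109.9000015258789], [639.7999877929688, -83.69999694824219], [615.0, 77.69999694824219]])
deck 45557 (((551.9874877929688, -12.581756591796875), (303.1835632324219, 260.3525695800781), 8.901363372802734), [[382.1000061035156, 92.5999984741211], [422.3999938964844, -164.60000610351562], [721.9000244140625, -117.69999694824219], [681.5999755859375, 139.5]])
```

View pics/w3.png

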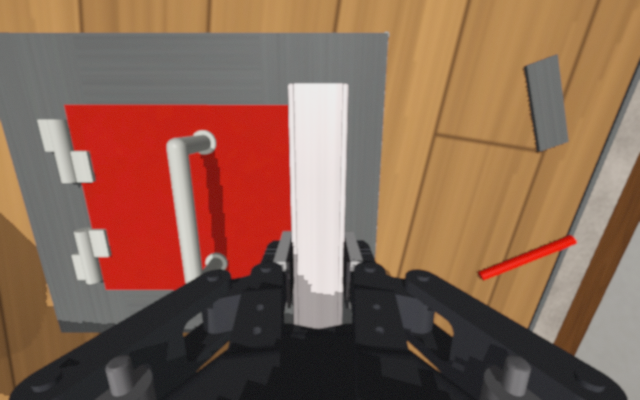

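The tube is held square between the pads, spanning about (290–347, 83–300), with its long edges parallel to the cover's free edge at column 290. Next: lower it outside the edge, slide it gently against the cover, back off slightly, set it down and release.

```bash
sed -i 's/radians(8.65)/radians(8.75)/' h.py
python3 - <<'E'
from h import *
q=down(TH); ux=np.array([np.cos(TH),np.sin(TH),0])
r.move_to(tk(97,0,80),q)
hit=r.move_straight(tk(97,0,65),q,15,threshold=4); e=np.array(r.get_eef_pos()); print('deck',hit,e)
e=np.array([*tk(97,0,0)[:2],e[2]+0.9]); r.move_straight(e,q,20); r.sleep(0.2)
f0=r.get_contact_force(); hit=r.move_straight(e-12*ux,q,8,threshold=5); c=np.array(r.get_eef_pos()); print('edge',hit,c,'tank x',(c-T0)@ux,r.get_contact_force()-f0)
b=c+0.8*ux; b[2]=e[2]; r.move_straight(b,q,10); r.sleep(.2); print('after backoff',r.get_contact_force()-f0,r.get_eef_pos())
print(r.move_straight(b-[0,0,3],q,8,threshold=3),r.get_eef_pos(),r.get_contact_force())
r.gripper_to(0.55); r.sleep(.2); print(r.get_grasp_force(),r.get_width()*85)
b=np.array(r.get_eef_pos()); r.move_straight([b[0],b[1],150],q,100); r.sleep(.3); print(r.get_t())
snap('wrist','w4'); p,w=cloud('w4'); a=p.astype(int)
k=(a[...,0]>120)&(a[...,1]<70)&(abs(w[...,2]-84)<5); print('cover',rect(w[k][:,:2]))
k=(abs(w[...,2]-105)<5)&(a.min(2)>130)&((w-T0)@ux>60); print('tube',k.sum(),np.median(w[k,2]),rect(w[k][:,:2]))
k=(abs(w[...,2]-80)<6); print('deck',rect(w[k][:,:2]))
E
```

```text
deck True [650.38453476   2.76596782  69.49505321]
edge True [642.9444101    1.69124273  69.96324352] tank x 89.59664511368715 [2.61086058 0.0280292  1.86999158]
after backoff [-4.87378819e-01  2.54767013e-04 -8.82202795e-01] [643.18020219   1.88213393  69.96438341]
True [643.72788403   1.7996928   69.48991365] [-0.20665712 -0.80466964  4.44268886]
0.0 46.71443412112538
25.7417
cover (((544.6190185546875, -15.432281494140625), (173.6210174560547, 162.5485076904297), 8.85171127319336), [[446.29998779296875, 51.5], [471.29998779296875, -109.0999984741211], [642.9000244140625, -82.4000015258789], [617.9000244140625, 78.19999694824219]])
tube 6672 104.68949298533508 (((643.9562377929688, 4.0423431396484375), (24.967702865600586, 160.29730224609375), 8.749180793762207), [[619.4000244140625, 81.4000015258789], [643.7999877929688, -77.0999984741211], [668.5, -73.30000305175781], [644.0999755859375, 85.19999694824219]])
deck (((552.0745849609375, -11.878768920898438), (303.32440185546875, 260.3970031738281), 9.022193908691406), [[381.8999938964844, 92.9000015258789], [422.70001220703125, -164.1999969482422], [722.2999877929688, -116.69999694824219], [681.4000244140625, 140.5]])
```

View pics/w4.png

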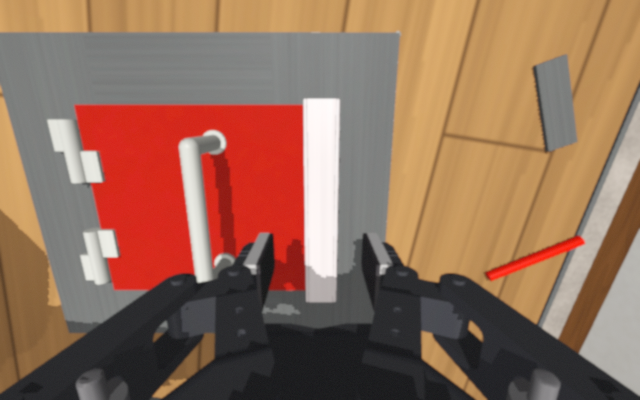

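The tube lies square on the deck: top at z = 104.7, yaw 8.75°, end offset about 2–4 mm. Red runs right up to it at column 303, and the edge contact was felt and then relieved by backing off 0.8 mm. I'll check the gap in pixels and plan the handle arc without moving.

```bash
cat >> h.py <<'E'
TC=np.array([552.9,-11.6,0])  # tank centre refined by edge contact
def hand(phi,tilt,TC=TC,back=37.0):
    "TCP pose with the real grasp point (TCP-37 along tool z) on the handle bar, cover at phi, tool tilted by tilt"
    ux=np.array([np.cos(TH),np.sin(TH),0]); uz=np.array([0,0,1.])
    h=TC-100*ux+86*uz+ux*(110*np.cos(phi)-43*np.sin(phi))+uz*(110*np.sin(phi)+43*np.cos(phi))
    z=ux*np.sin(tilt)-uz*np.cos(tilt); y=ux*np.cos(tilt)+uz*np.sin(tilt)
    return h+back*z, quat(np.c_[np.cross(y,z),y,z])
E
python3 - <<'E'
from h import *
p,w=cloud('w4')
for v in(130,180,230): print(v,[tuple(int(i) for i in x) for x in p[v,298:308]], w[v,298:308,2].round(0))
a=p.astype(int); k=(a.min(2)>130)&(w[...,2]>122)&(w[...,2]<142); k[:,:150]=0; k[:,235:]=0; print('handle',np.median(w[k,2]),np.percentile(w[k,2],95),rect(w[k][:,:2]))
print('pred',hand(0,0))
for phi in(0,15,30,45):
    for t in(phi,phi*.6): 
        P,q=hand(np.radians(phi),np.radians(t)); j=r.solve_ik(P,q); print(phi,t,P.round(0),None if j is None else np.round(j,2))
E
```

```text
130 [(215, 44, 32), (214, 39, 25), (215, 44, 33), (214, 42, 32), (213, 82, 77), (219, 163, 161), (237, 219, 217), (245, 236, 235), (243, 236, 234), (247, 239, 238)] [ 84.  85.  85.  84.  84.  85. 105. 104. 104. 105.]
180 [(213, 37, 23), (213, 38, 26), (212, 36, 23), (213, 38, 24), (214, 60, 52), (216, 123, 119), (228, 191, 189), (242, 229, 228), (245, 238, 236), (240, 233, 231)] [ 84.  83.  84.  85.  84.  84. 105. 104. 105. 105.]
230 [(215, 44, 28), (214, 43, 27), (214, 40, 26), (214, 42, 28), (214, 44, 33), (214, 77, 72), (222, 157, 157), (237, 215, 215), (245, 236, 236), (246, 240, 239)] [ 84.  85.  84.  84.  nan  84.  83. 105. 105. 105.]
handle 133.68821867518665 135.23808194253135 (((561.0517578125, -2.2000389099121094), (11.87436294555664, 98.01516723632812), 8.667648315429688), [[547.7999877929688, 45.400001525878906], [562.5999755859375, -51.5], [574.2999877929688, -49.79999923706055], [559.5, 47.099998474121094]])
pred (array([562.7836151 , -10.07876614,  92.        ]), [np.float64(0.0), np.float64(0.6511054499119491), np.float64(0.7589872812471619), np.float64(0.0)])
0 0 [563. -10.  92.] [-0.14  0.22  1.85 -0.    1.07 -0.3 ]
0 0.0 [563. -10.  92.] [-0.14  0.22  1.85 -0.    1.07 -0.3 ]
15 15 [558. -11. 120.] [-0.2   0.02  2.05  0.12  0.84 -0.42]
15 9.0 [554. -11. 119.] [-0.18  0.07  1.98  0.06  0.95 -0.36]
30 30 [545. -13. 146.] [-0.28 -0.18  2.24  0.36  0.63 -0.68]
30 18.0 [538. -14. 143.] [-0.23 -0.09  2.11  0.15  0.83 -0.47]
45 45 [527. -16. 168.] [-0.4  -0.36  2.44  0.85  0.52 -1.18]
45 27.0 [517. -17. 161.] [-0.29 -0.25  2.25  0.3   0.74 -0.62]
```

The pixels go from red straight to white with no dark line, so the tube is flush. The handle is within 0.5 mm of prediction and the whole arc is reachable. Now I'll grip the handle and raise the cover.

```bash
python3 - <<'E'
from h import *
P,q=hand(0,0)
r.move_straight([P[0],P[1],150],q,120)
print(r.move_straight(P,q,60,threshold=12),r.get_eef_pos(),P)
f0=r.get_contact_force(); r.gripper_to(0.0,90); print('w',r.get_width()*85,r.get_grasp_force(),r.get_contact_force()-f0,r.get_eef_pos())
if 8<r.get_width()*85<17:
    for d in np.arange(7.5,45.1,7.5):
        a=np.radians(d); P,q=hand(a,a); r.move_straight(P,q,50); print(d,np.round(r.get_contact_force(),1),(np.array(r.get_eef_pos())-P).round(1),round(r.get_width()*85,1))
r.sleep(.5); print(r.get_t(),r.get_contact_force(),r.get_qd().round(4) if hasattr(r.get_qd(),'round') else r.get_qd())
snap('wrist','w5'); snap('scene','s5'); snap('top','t5')
ux=np.array([np.cos(TH),np.sin(TH),0])
for f in('w5','s5','t5'):
    p,w=cloud(f); a=p.astype(int); rel=w-TC; X=rel@ux; Y=rel@[-ux[1],ux[0],0]
    k=(a[...,0]>90)&(a[...,1]<70)&(a[...,2]<70)&(abs(Y)<75)&(X<70)&(X>-95)&(w[...,2]>85)
    if k.sum()>50: c=np.polyfit(X[k],w[k,2],1); print(f,'cover deg',np.degrees(np.arctan(c[0])),k.sum(),c)
    k=(abs(w[...,2]-105)<5)&(a.min(2)>130)&(X>70)&(X<115)&(abs(Y)<100)
    if k.sum()>50: print(f,'tube',k.sum(),X[k].min(),X[k].max(),rect(np.c_[X[k],Y[k]]))
E
python3 - <<'E'
import cv2
a=cv2.imread('pics/s5.png'); cv2.imwrite('pics/c5.png',cv2.resize(a[90:300,180:460],None,fx=2.8,fy=2.8,interpolation=cv2.INTER_CUBIC))
E
```

```text
False [563.33544462 -10.13854144  92.57584552] [562.7836151  -10.07876614  92.        ]
w 9.205266337348014 87.83290386199951 [-5.22126339 -0.55679933  4.54332084] [561.16482508 -10.3730409   92.54464702]
7.5 [ 0.9 -1.3 -4.5] [-1.  -0.2 -0.7] 8.9
15.0 [-0.1 -2.9 -5.6] [-0.8 -0.2 -0.7] 9.2
22.5 [-0.4 -3.2 -6.2] [-0.7 -0.1 -0.7] 9.1
30.0 [ 0.1 -4.1 -6.1] [-0.5 -0.  -0.7] 9.2
37.5 [-1.1 -3.8 -7.7] [-0.3  0.  -0.6] 9.2
45.0 [-0.7 -3.8 -7.8] [-0.1  0.1 -0.4] 9.4
31.3167 [ -0.61189033  -4.28654928 -10.42818261] [-0.0025 -0.0033  0.0031  0.0027  0.0001 -0.0001]
w5 cover deg 43.77063953448965 40470 [  0.95798232 180.56583258]
s5 cover deg 41.725757800099345 207 [  0.89177425 183.30680517]
s5 tube 532 78.55037102368433 106.30835921088052 (((92.42095184326172, -0.233306884765625), (160.23086547851562, 27.70602798461914), 89.96981048583984), [[78.5, -80.30000305175781], [106.19999694824219, -80.4000015258789], [106.30000305175781, 79.9000015258789], [78.5999984741211, 79.9000015258789]])
t5 cover deg 43.20550960454258 2878 [  0.93924348 179.73975913]
t5 tube 673 81.03540357622046 106.61043256878105 (((93.82088470458984, 2.12762451171875), (25.48107147216797, 159.5079345703125), 0.08079488575458527), [[81.0, 81.9000015258789], [81.19999694824219, -77.5999984741211], [106.69999694824219, -77.5999984741211], [106.4000015258789, 81.9000015258789]])
```

View pics/c5.png

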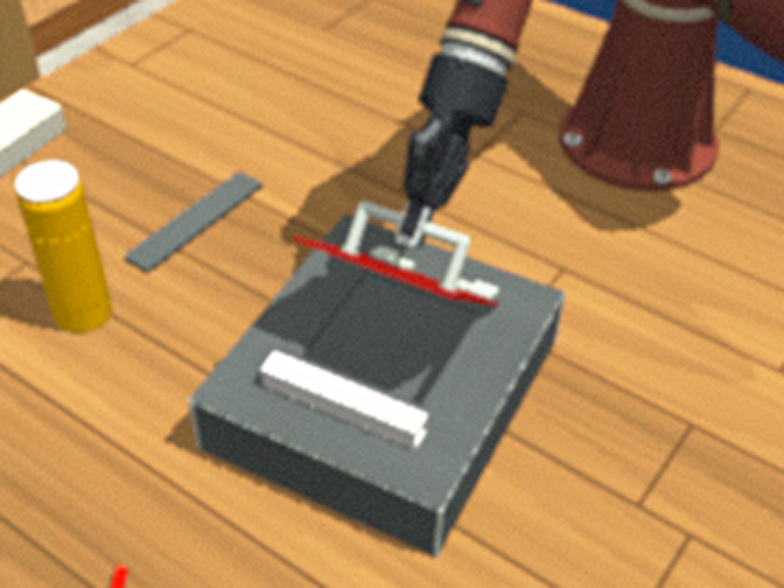

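The crop shows the cover held open by its handle at (410,225) with the fingers only. The tube lies undisturbed on the deck from (265,365) to (420,430). The wrist and top cameras, the two clean fits, put the cover at about 43.5°; I'll nudge it up 1.5° to centre it, check it is still, and hand in.

Run:
```python
from h import *
a=np.radians(46.5); P,q=hand(a,a); r.move_straight(P,q,15); r.sleep(.8)
snap('wrist','w6'); ux=np.array([np.cos(TH),np.sin(TH),0])
p,w=cloud('w6'); a=p.astype(int); rel=w-TC; X=rel@ux; Y=rel@[-ux[1],ux[0],0]
k=(a[...,0]>90)&(a[...,1]<70)&(a[...,2]<70)&(abs(Y)<75)&(X<70)&(X>-95)&(w[...,2]>85)
d=np.degrees(np.arctan(np.polyfit(X[k],w[k,2],1)[0])); print(d,r.get_grasp_force(),np.abs(r.get_qd()).max(),r.get_t())
if 42<d<48: print(r.sign_off())
```

```text
45.332960446163796 88.42017889022827 0.0013475023685392347 32.6583
the job is handed in; nothing more can be done
None
```

The job is handed in at about 33 s of the 69 s allowed: the tube lies flush along the cover's free edge, about 2 mm off even at its ends, and the gripper is holding the cover still at about 45° (camera reading 45.3°); the verdict itself was not reported back.

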